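# Hang the dipping basket in the safety hook

### The arm

A 6-joint arm with a two-finger parallel gripper is mounted at the origin on a cart in front of the work surface, level with it; the furniture and walls round the work are solid. World frame = base frame: x ahead of the robot, y to its left, z up, the work surface at z = 0. Lengths are in mm, angles in rad, forces in N, time in s.
With the tool pointing down it reaches from about 400 to 925 mm from the base axis. Payload 12.5 kg.
Tool frame: the origin (TCP) lies where the fingers leave the gripper's body, on its centre line; the fingertips stand 78 mm ahead of it and the grasp point (between the pads) lies 59 mm ahead of it (env.nose_length is the distance from the TCP to the fingertips, in mm); z points along the fingers, y is the line along which they close (so a half turn about z gives the same grasp; the last joint's range is limited). The gripper opens to 95 mm and grips with 3 to 60 N. Pads are 20 mm wide; open, the fingers measure 119 mm over their backs; the gripper's body (75 mm by 180 mm) begins 59 mm behind the grasp point.
Start: joints at [-1.251, 0.491, 1.559, -0, 1.092, -0.106], TCP at [258.178, -569.194, 292.261] pointing down, gripper open.
Joint ranges: [-3.1, 3.1], [-0.84, 2.19], [0.05, 2.79], [-1.13, 4.28], [0.06, 2.93], [-2.69, 2.69]. Speed limits (rad/s): [2.22, 2.22, 2.79, 3.14, 3.14, 3.14].

### API

Orientations are given as [roll, pitch, yaw] about the fixed x, y, z axes, in that order (R = Rz(yaw) Ry(pitch) Rx(roll)).
In Python, from cell import env gives the robot as it stands. The module is installed in compiled form; this text tells all that it offers.
- The arm moves only by the tool send_rows, never from a script. Its argument "series" is text: rows parted by semicolons, each of 6 numbers parted by spaces: the shift along the tool's x, y, z as a fraction of full scale, then the turn, a rotation vector about the tool's x, y, z as a fraction of full scale. A call has 1 to 5 rows; each row shifts and turns the commanded pose from where the row before left it, along the tool's axes as they then stand; what a row does not reach is not made up. Full scale, the value 1, is 60 mm for a shift and 10 degrees for a turn. A row lasts 1/8 s, in which the tool goes at most 62.5 mm and 10.7 degrees, less where a joint would pass 70% of its speed; a pose out of reach is approached as far as the arm can. A call with a number of a shift or a turn outside -1 to 1 is refused whole. A call with a gripper value outside its range is refused whole. "fingers" is the opening, from 0 (shut) to 1 (fully open), set as the call begins (left out, the last holds). The fingers move at their own pace and stop on an object; the grip force is fixed at half the most. Time passes only in rows, so rows that do not move let the fingers close. It gives the time, the measured TCP pose, the force, the opening and the grip force at its end, in the units of the state.
- env.state(): the state, without advancing time (a new reading comes with each control period).
- env.read_camera(name): name is "scene" or "side" or "wrist"; returns a dict with "color" (480x640x3 uint8, red, green, blue), "z_map" (480x640 float32, mm along the optical axis (not along the pixel's ray), 0 where there is no reading), "fovy" (degrees; the focal length in pixels is half the picture's height over the tangent of half this angle, whatever the lens; pixels are square), "cx", "cy" (the principal point, pixels), "distortion" ([k1, k2, p1, p2, k3] as OpenCV has them; the pictures are not rectified), "R" (3x3) and "t" (3): a world point X has camera coordinates R X + t. Camera axes: x right, y down, z forward; pixel columns grow to the right and rows downward; lengths in mm; the calibration is good to about 2 mm. A picture is of the moment at which its call begins.
- env.job_done(): hands the job in; it is judged then, once.
The state is a dict: "t": time; "joints": joint angles; "qvel": joint speeds; "tau": joint torques, N m; "eef_pos": TCP position; "tcp_rot": TCP orientation; "ft_force": force on the tool from outside, world axes, zero at the start; "moment": the same for the moment, N m; "opening": opening from 0.0 (shut) to 1.0 (fully open); "grip_force": force on a finger pad.
Only numpy, scipy, OpenCV 4.12 (cv2) and the standard library are available. Lean on these libraries where they do the work, as an engineer would, in place of code of your own. Each camera call takes 0.05 s, during which the arm holds its last target. There are 200 camera calls.

### The job

Hang the small steel basket up to drain: thread the hook on the stand into its handle below the cross rung, press the rung down past the spring catch until it lies in the bottom of the hook with the catch sprung shut above it, and let go so that the basket hangs level and still. The hook is clamped at a different height each time, so find its height by touch or by looking. Do not ram the basket against the hook, and leave the bottle, the beaker and the rubber stopper where they stand.

Things in the scene. Friction and masses are not known exactly. Their poses are not given: they have to be found in the camera images.
- basket: loose round steel basket, 0.2 to 0.42 kg, upright on the bench. Origin: centre of its underside, z up. Rim 80 mm across at 42 mm height. Rigid handle, a flat ladder frame in its y-z plane: two 6 mm upright wires at y = -34 and +34 mm from rim to 177 mm height, a cross rung and a grip on top. Half a turn about z makes no difference. Window between rim and rung: 66 mm high, 62 mm wide.
- rung (a point): middle of the bare cross rung (7 mm thick, along the basket's y), 112 mm above the basket's underside; this is what lies in the hook at the end
- grip (a point): middle of the black grip sleeve (11 mm thick in the basket's x, 48 mm long in y, 14 mm high) on top of the handle, 177 mm above the underside and 65 mm above the rung
- stand: fixed lab stand. Origin: on the bench right under the middle of the hook's trough, z up. The hook's upright tip and open side are toward the stand's -x, its rod toward +x. Base plate 10 mm thick, x = -60 to +130 mm, 100 mm wide. The clamp on the rod that carries the hook holds tight (90 N); its height differs each time and is NOT reported: the trough floor F lies 135 to 185 mm above the bench.
- under_hook (a point): point on the base plate's top right under the hook's trough (stand x = 0). Hook above it: a U of 8 mm round bar in the stand's x-z plane, y = 0. Inner throat x = -11 to +11 mm, floor F flat from x = -8 to +4 mm, underside 8 mm below F; tip (x = -15 mm) and back post (x = +15 mm) both end 38 mm above F.
- under_arm (a point): point on the base plate's top right under the middle of the hook's arm (stand x = +55 mm). The arm is a level flat bar, 12 mm wide, from the back post to the clamp, its top 24 mm above F (bare from x = +20 to +94 mm): a place to feel for the height of the hook from above.
- rod_top (a point): top end of the 12 mm upright rod, 215 mm above the bench, at stand x = +110 mm. The clamp block on the rod is 30 mm by 32 mm and tops out 31 mm above F, with a thumb screw sticking out 38 mm to the stand's +y.
- catch (a joint): spring catch of the hook, rad: 0 = shut, level across the throat (top 36 mm above F), hinged at the back post (x = +12 mm), free end at the tip. Opens only downward, to 1.45 folded along the back post; springs shut by itself. Pressing it takes about 5 to 12 N on the rung, more than the basket's weight; the rung is past it at some 10 mm above F or lower.
- bottle: bystander: amber bottle, 54 mm across, 115 mm high; origin at the centre of its underside
- beaker: bystander: glass beaker, 54 mm across, 69 mm high; origin at the centre of its underside
- stopper: bystander: rubber stopper, 31 mm across, 28 mm high; origin at the centre of its underside

How it is judged (in metres and radians):
On the way:
1. the basket's rung presses the catch of the hook open (value of joint catch above 0.5 rad and contact force between basket and catch above 1 N and horizontal distance between rung and stand below 0.025 m), for 0.05 s.
At the end, for the whole second after the job is handed in: the basket hangs freely with its rung in the bottom of the hook (rung's middle within 11 mm along and 20 mm across the hook of the trough's middle), carried by the hook and not by the catch, the catch shut (under 0.15 rad), the basket level within 0.2 rad and at rest (value of joint catch below 0.15 rad and contact force between basket and stand above 1 N and contact force between basket and catch below 0.5 N and x of rung in the frame of stand between -0.011 and 0.011 m and y of rung in the frame of stand between -0.02 and 0.02 m and height (world z) of rung above 0.13 m and angle between basket's own z axis and vertical below 0.2 rad and linear speed of basket below 0.03 m/s); the robot touches nothing.
It fails at once if the basket was rammed against the hook or stand (over 40 N) (contact force between basket and stand above 40 N).
It fails at once if the bottle was moved (over 20 mm) (distance of bottle from where it was at the start of the episode above 0.02 m).
It fails at once if the beaker was moved (over 20 mm) (distance of beaker from where it was at the start of the episode above 0.02 m).
It fails at once if the stopper was moved (over 20 mm) (distance of stopper from where it was at the start of the episode above 0.02 m).
It also fails if it takes over 54 s, if anything falls off the work surface, if the arm or the gripper's body presses on something with over 40 N, if the wrist force passes 120 N, or if a joint passes its speed limit or range.

## Working session

There is one attempt and no reset: what is moved stays moved. The work goes in short steps, Python scripts to look and compute and a tool call to move; the robot and the scene stay as the last step left them, time stands still between calls to the robot, and variables do not carry over. Pictures are saved under pics/ and viewed, at most 10 in all, crops included, and the job is handed in when it is done.

Besides the shell and the picture viewer there is one more tool, called after "Call:" as name(argument=value, ...) on one line, values as JSON. send_rows: Moves the arm, as the interface text tells. Shift numbers are shares of 60 mm and turn numbers shares of 10 degrees, none past 1 either way. Its arguments: {"type":"object","properties":{"series":{"type":"string"},"fingers":{"type":"number"}},"required":["series"]}

```bash
mkdir -p pics; cat > h.py <<'E'
import numpy as np,cv2,pickle
from cell import env
def grab(n):
    c=env.read_camera(n); pickle.dump(c,open(f'{n}.pkl','wb')); return c
def pts(c,uv):
    h=c['color'].shape[0]; f=h/2/np.tan(np.radians(c['fovy'])/2)
    K=np.array([[f,0,c['cx']],[0,f,c['cy']],[0,0,1]])
    uv=np.array(uv,float).reshape(-1,1,2)
    return cv2.undistortPoints(uv,K,np.array(c['distortion'],float)).reshape(-1,2)
def world(c,uv,z=None):
    n=pts(c,uv); R=np.array(c['R']);t=np.array(c['t'])
    if z is None:
        z=np.array([c['z_map'][int(round(v)),int(round(u))] for u,v in uv])
    X=np.c_[n,np.ones(len(n))]*np.array(z).reshape(-1,1)
    return (X-t)@R
def plane(c,uv,h):
    n=pts(c,uv); R=np.array(c['R']);t=np.array(c['t'])
    d=np.c_[n,np.ones(len(n))]@R; o=-R.T@t
    return o+d*((h-o[2])/d[:,2])[:,None]
def cloud(c):
    v,u=np.nonzero(c['z_map']>0)
    return world(c,np.c_[u,v],c['z_map'][v,u]),u,v
E
python3 - <<'E'
from h import *
for n in('scene','side'):
    c=grab(n); cv2.imwrite(f'pics/{n}.png',c['color'][:,:,::-1]); print(n,-np.array(c['R']).T@c['t'],c['fovy'],np.array(c['R'])[2])
print(env.state())
E
```

```text
scene [-124.7052526   580.17202846  589.81914016] 52.540139090027054 [ 0.63099328 -0.63321905 -0.44819763]
side [223.3101275  806.86335132 627.49253171] 55.53633114090039 [ 0.26966854 -0.83404547 -0.48129725]
{'t': 0.1, 'joints': array([-1.25061121e+00,  4.91494785e-01,  1.55939732e+00,  2.15015530e-05,
        1.09171808e+00, -1.05605059e-01]), 'qvel': array([-0.00016069, -0.00230074,  0.0007616 ,  0.0001876 , -0.0009982 ,
       -0.00032964]), 'tau': array([ 4.59100280e-03, -6.13623047e+01, -2.58605540e+01,  6.94430480e-02,
        4.69942088e-02, -4.90151876e-05]), 'eef_pos': array([ 258.12557881, -569.04716379,  291.71990709]), 'tcp_rot': array([-3.14058280e+00, -1.26221727e-04,  4.25780192e-01]), 'ft_force': array([ 0.47385606, -0.44152534,  0.78536987]), 'moment': array([ 0.04096979, -0.01369989, -0.02066403]), 'grip_force': 0.0, 'opening': 0.9997986284739319}
```

View pics/scene.png

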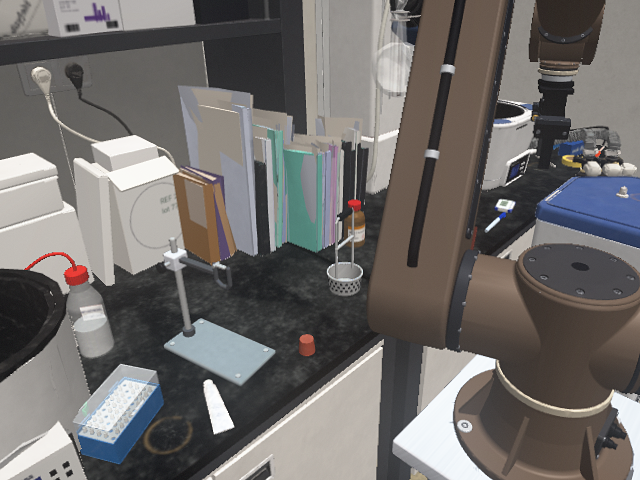

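View pics/side.png

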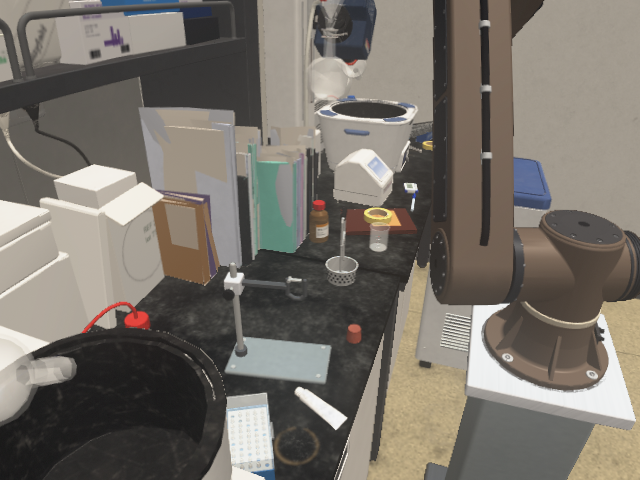

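The scene view shows the stand plate around (220,350), the hook at (222,270), the basket at (345,280) and the stopper at (307,345). In the side view the hook is at (297,288), the basket at (341,270), the beaker at (378,236) and the bottle at (319,222). I'll enlarge these.

```bash
python3 - <<'E'
from h import *
S=pickle.load(open('scene.pkl','rb'));D=pickle.load(open('side.pkl','rb'))
def crop(c,x,y,w,h,s): return cv2.resize(c['color'][y:y+h,x:x+w,::-1],None,fx=s,fy=s,interpolation=cv2.INTER_CUBIC)
cv2.imwrite('pics/c1.png',crop(D,215,200,200,150,4))   # u=215+px/4
cv2.imwrite('pics/c2.png',crop(S,160,190,220,165,3.6))
for nm,c in(('S',S),('D',D)):
    P,u,v=cloud(c)
    m=(P[:,0]>350)&(P[:,0]<900)&(P[:,1]>-500)&(P[:,1]<500)&(P[:,2]>25)&(P[:,2]<260)
    im=np.zeros((480,640),np.uint8); im[v[m],u[m]]=1
    n,l,s,_=cv2.connectedComponentsWithStats(im)
    L=l[v,u]
    for i in range(1,n):
        if s[i,4]>40:
            q=P[(L==i)]; print(nm,s[i],q.min(0).round(),q.max(0).round(),np.median(q,0).round())
E
```

```text
S [   91   129   278   200 27686] [ 428. -370.   25.] [900. 269. 260.] [743. -53. 152.]
S [    0   252   161   214 15169] [401. 338.  25.] [715. 500. 220.] [486. 451. 109.]
S [299 334  15  11 118] [367.  92.  25.] [393. 118.  30.] [380. 106.  27.]
D [    0   137   328   342 42568] [ 403. -370.   25.] [900. 500. 260.] [667. 229. 141.]
D [325 207  33  72 672] [ 430. -140.   25.] [507. -60. 186.] [465. -86.  42.]
D [364 207  28  39 675] [ 389. -472.   25.] [ 492. -247.   71.] [ 425. -299.   37.]
D [ 223  262   84   91 1510] [446. 202.  25.] [588. 268. 217.] [561. 230. 178.]
D [348 324  13  10  91] [369.  92.  25.] [395. 117.  31.] [381. 105.  28.]
```

View pics/c1.png

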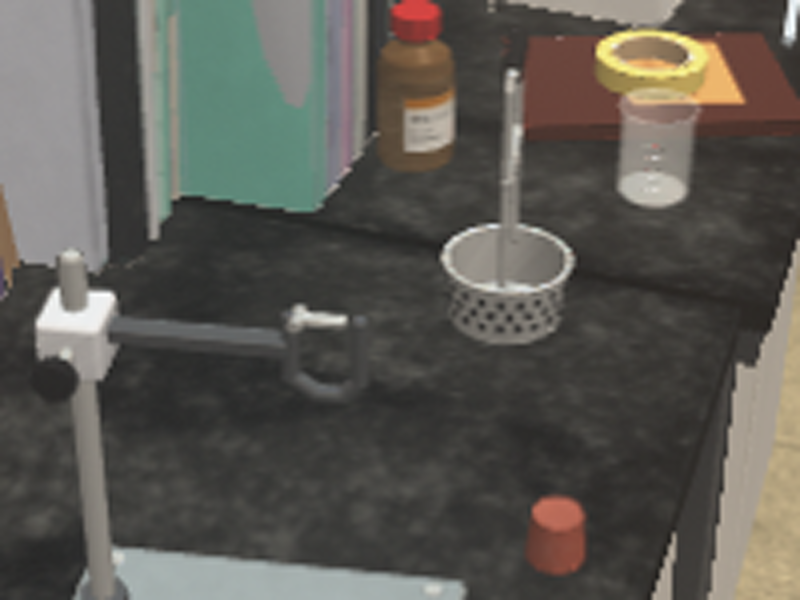

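View pics/c2.png

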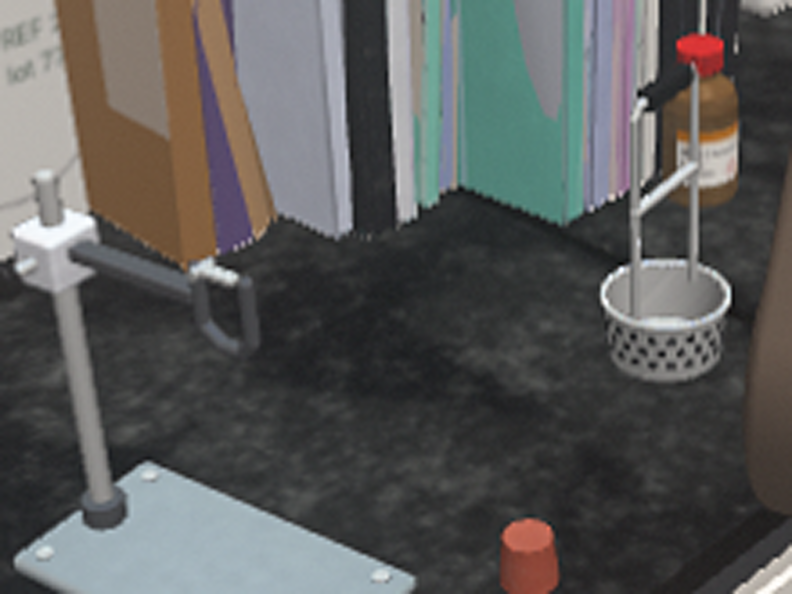

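The side crop has the rod top at (70,255), the hook tip at (358,320), and the basket handle edge-on at (512,75)-(507,285). The scene crop has grip ends at (640,105) and (695,68), and the rung from (640,212) to (695,170). Next I'll get the poses from depth.

```bash
python3 - <<'E'
from h import *
C={'S':pickle.load(open('scene.pkl','rb')),'D':pickle.load(open('side.pkl','rb'))}
np.set_printoptions(suppress=True,precision=1)
for nm,c in C.items():
    P,u,v=cloud(c)
    box=lambda x0,x1,y0,y1,z0,z1:P[(P[:,0]>x0)&(P[:,0]<x1)&(P[:,1]>y0)&(P[:,1]<y1)&(P[:,2]>z0)&(P[:,2]<z1)]
    st=box(430,610,190,280,25,230)
    top=st[st[:,2]>205]; print(nm,'rodtop',top.mean(0),top.max(0),len(top))
    rod=box(540,610,190,280,40,120); print(' rod',np.median(rod,0),rod.std(0))
    a=box(470,540,190,280,120,205)
    if len(a):
        d=np.linalg.svd(a[:,:2]-a[:,:2].mean(0))[2][0]; print(' arm',a.mean(0),np.degrees(np.arctan2(d[1],d[0])),'ztop',np.percentile(a[:,2],[5,50,95]))
    for x in range(440,600,10):
        q=st[(st[:,0]>=x)&(st[:,0]<x+10)&(st[:,2]>120)]
        if len(q): print('  x',x,q[:,1].mean(),q[:,2].min(),q[:,2].max(),len(q))
    pl=box(380,650,120,320,6,14); r=cv2.minAreaRect(pl[:,:2].astype(np.float32)); print(' plate',r,pl[:,2].mean())
    rim=box(420,520,-150,-50,36,48); (x,y),rr=cv2.minEnclosingCircle(rim[:,:2].astype(np.float32)); print(' rim',x,y,rr,len(rim))
    h=box(420,520,-150,-50,55,195); d=np.linalg.svd(h[:,:2]-h[:,:2].mean(0))[2][0]; print(' handle',h.mean(0),np.degrees(np.arctan2(d[1],d[0])),h.min(0),h.max(0),len(h))
    for lo,hi in((60,100),(105,120),(165,190)):
        q=h[(h[:,2]>lo)&(h[:,2]<hi)]
        if len(q): print('   ',lo,q.mean(0),q.min(0),q.max(0),len(q))
# manual pixels
S,D=C['S'],C['D']
s=lambda p:(np.array(p)/3.6+[160,190]); q=lambda p:(np.array(p)/4+[215,200])
print('grip ends @177 S',plane(S,s([[640,105],[695,68]]),180))
print('rung ends @112 S',plane(S,s([[637,213],[693,170]]),112))
print('grip @180 D',plane(D,q([[512,75]]),180))
print('rodtop S,D @215',plane(S,s([[45,177]]),215),plane(D,q([[70,254]]),215))
def tri(a,b):
    A=[];B=[]
    for c,p in((S,s(a)),(D,q(b))):
        n=pts(c,[p])[0];R=np.array(c['R']);t=np.array(c['t'])
        for i in(0,1): A.append(R[i]-n[i]*R[2]);B.append(n[i]*t[2]-t[i])
    return np.linalg.lstsq(np.array(A),np.array(B),rcond=None)[0]
for n,a,b in(('tip top',[246,279],[359,320]),('hook bottom',[238,350],[337,396]),('back top',[205,268],[296,312]),('rodtop',[45,175],[70,254]),('basket bottom rim l',[602,293],[443,258])): print(n,tri(a,b))
E
```

```text
S rodtop [568.9 230.8 210.6] [575.7 235.6 215.1] 48
 rod [567.2 232.3  80.2] [ 2.4  3.1 23. ]
 arm [497.6 217.7 178.1] -167.5835729452058 ztop [160.3 179.8 192.8]
  x 440 206.92772027009661 155.7144326252805 194.83456474872145 90
  x 450 208.85376080511543 150.55462206961707 194.49386072097414 46
  x 460 210.40984417129116 148.54838300062238 193.90846551851718 47
  x 470 212.50333817990685 151.35898184386383 195.02174874185584 123
  x 480 216.52928567652503 170.42916171272586 193.2645666823909 33
  x 490 217.68519270202006 173.16354273324046 181.63469220909516 36
  x 500 219.76367796220615 174.06511174094467 182.0407698910381 36
  x 510 221.15813768560642 174.51466147702055 182.08464777553837 35
  x 520 223.44095157816156 173.48959488726305 181.77112043658707 35
  x 530 225.6331554710763 172.96298888736737 181.70796170682286 36
  x 540 227.98811397404646 175.07740588346235 182.11160539105433 28
  x 550 240.2331171949434 159.78429557155795 188.6999048220131 193
  x 560 238.3449543381566 120.27313212760484 215.1355525513064 341
  x 570 239.60659399052784 120.70541919911729 215.08434778
[... 1947 characters left out ...]
196
 handle [466.9 -89.2 131.6] -79.53870133227417 [ 459.8 -136.5   55.1] [478.6 -60.7 186.4] 257
    60 [466.9 -89.2  78.6] [ 459.8 -136.5   60.8] [477.7 -60.7  99.7] 60
    105 [467.  -93.  114.3] [ 460.1 -132.8  105.7] [476.7 -60.7 118.6] 32
    165 [466.8 -89.1 180.7] [ 460.9 -123.6  165. ] [478.6 -63.2 186.4] 83
grip ends @177 S [[ 455.2  -65.   180. ]
 [ 464.4 -122.5  180. ]]
rung ends @112 S [[ 457.5  -64.4  112. ]
 [ 467.8 -125.5  112. ]]
grip @180 D [[460.9 -70.3 180. ]]
rodtop S,D @215 [[564.8 232.9 215. ]] [[571.3 229.1 215. ]]
tip top [449.1 204.4 193.1]
hook bottom [458.3 207.4 153. ]
back top [476.8 206.9 190.7]
rodtop [571.5 228.9 213.5]
basket bottom rim l [502.  -82.5  38.6]
```

```bash
cat >> h.py <<'E'
from scipy.spatial.transform import Rotation as Ro
def plan(target,yaw,n):
    "rows to TCP target (mm), tool down with yaw deg, in n rows"
    s=env.state(); p=np.array(s['eef_pos']); R=Ro.from_euler('xyz',s['tcp_rot'])
    T=Ro.from_euler('xyz',[np.pi,0,np.radians(yaw)])
    rv=(R.inv()*T).as_rotvec()/n; d=(np.array(target)-p)/n; out=[]
    for i in range(n):
        out.append(' '.join('%.2f'%x for x in np.r_[R.inv().apply(d)/60,np.degrees(rv)/10])); R=R*Ro.from_rotvec(rv)
    for i in range(0,n,5): print('; '.join(out[i:i+5]))
def show():
    s=env.state(); print(round(s['t'],2),s['eef_pos'].round(1),np.degrees(s['tcp_rot']).round(2),s['ft_force'].round(1),s['opening'],s['grip_force'])
E
python3 -c "
from h import *
plan([468,-98,300],100.7,10)"
```

```text
0.64 -0.57 -0.01 -0.00 -0.00 -0.76; 0.71 -0.48 -0.01 -0.00 -0.00 -0.76; 0.77 -0.38 -0.01 -0.00 -0.00 -0.76; 0.81 -0.28 -0.01 -0.00 -0.00 -0.76; 0.84 -0.16 -0.01 -0.00 -0.00 -0.76
0.86 -0.05 -0.01 -0.00 -0.00 -0.76; 0.86 0.06 -0.01 -0.00 -0.00 -0.76; 0.84 0.18 -0.01 -0.00 -0.00 -0.76; 0.81 0.29 -0.01 -0.00 -0.00 -0.76; 0.77 0.39 -0.01 -0.00 -0.00 -0.76
```

Call:
send_rows(series="0.64 -0.57 -0.01 0 0 -0.76; 0.71 -0.48 -0.01 0 0 -0.76; 0.77 -0.38 -0.01 0 0 -0.76; 0.81 -0.28 -0.01 0 0 -0.76; 0.84 -0.16 -0.01 0 0 -0.76", fingers=0.6)

```text
t: 0.72
eef_pos: [363.2, -332.8, 295.1]
tcp_rot: [-3.141, -0.0, 1.093]
ft_force: [0.2, 0.4, 0.2]
opening: 0.603
grip_force: 0.0
```

Call:
send_rows(series="0.86 -0.05 -0.01 0 0 -0.76; 0.86 0.06 -0.01 0 0 -0.76; 0.84 0.18 -0.01 0 0 -0.76; 0.81 0.29 -0.01 0 0 -0.76; 0.77 0.39 -0.01 0 0 -0.76")

```text
t: 1.35
eef_pos: [469.5, -97.2, 298.2]
tcp_rot: [-3.142, 0.0, 1.757]
ft_force: [0.3, 0.1, 0.4]
opening: 0.599
grip_force: 0.0
```

Call:
send_rows(series="0 0 0 0 0 0; 0 0 0 0 0 0")

```text
t: 1.6
eef_pos: [468.9, -99.0, 298.0]
tcp_rot: [-3.141, -0.0, 1.752]
ft_force: [-0.5, 0.8, -0.4]
opening: 0.601
grip_force: 0.0
```

```bash
python3 - <<'E'
from h import *
show(); c=grab('wrist'); cv2.imwrite('pics/w1.png',c['color'][:,:,::-1])
P,u,v=cloud(c)
m=(abs(P[:,0]-468)<45)&(abs(P[:,1]+98)<45)&(P[:,2]>168)&(P[:,2]<188)
q=P[m]; print(len(q),q.min(0),q.max(0)); print(cv2.minAreaRect(q[:,:2].astype(np.float32)))
plan([468,-98,239],100.7,4)
E
```

```text
1.6 [468.9 -99.  298. ] [-179.97   -0.    100.37] [-0.5  0.8 -0.4] 0.601432679233071 0.0
2079 [ 458.62527164 -136.52280892  168.09399806] [476.91637123 -65.41792152 184.53101107]
((467.7075500488281, -100.80573272705078), (10.97824478149414, 71.93606567382812), 10.687118530273438)
0.01 -0.00 0.25 -0.00 0.00 -0.01; 0.01 -0.00 0.25 -0.00 0.00 -0.01; 0.01 -0.00 0.25 -0.00 0.00 -0.01; 0.01 -0.00 0.25 -0.00 0.00 -0.01
```

View pics/w1.png

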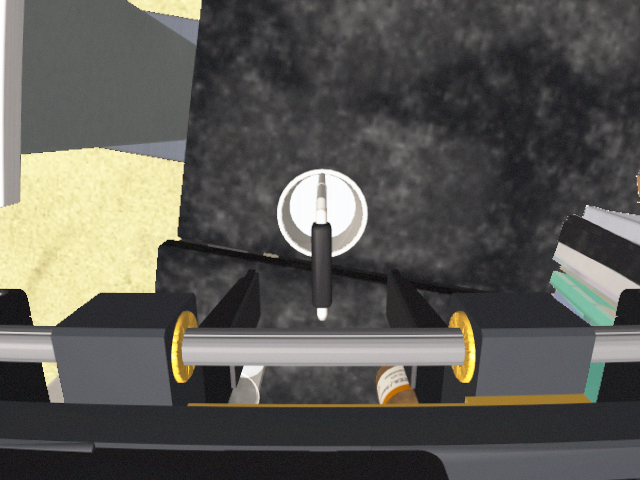

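The grip sleeve sits at (322,265), centred between the open fingers, and the wrist depth agrees at (467.7,-100.5) with yaw 10.7°. I'll descend and grip.

Call:
send_rows(series="-0.01 0 0.25 0 0 -0.01; 0 -0.01 0.25 0 0 -0.01; 0 0 0.25 0 0 -0.01; 0 0 0.24 0 0 0; 0 0 0 0 0 0")

```text
t: 2.28
eef_pos: [468.1, -100.2, 238.0]
tcp_rot: [-3.14, -0.001, 1.756]
ft_force: [0.7, -0.6, 0.3]
opening: 0.6
grip_force: 0.0
```

Call:
send_rows(series="0 0 0 0 0 0; 0 0 0 0 0 0; 0 0 0 0 0 0; 0 0 0 0 0 0; 0 0 0 0 0 0", fingers=0)

```text
t: 2.9
eef_pos: [468.6, -99.5, 238.9]
tcp_rot: [3.141, 0.0, 1.758]
ft_force: [0.1, -0.3, 0.3]
opening: 0.133
grip_force: 0.0
```

Call:
send_rows(series="0 0 0 0 0 0; 0 0 -0.2 0 0 0; 0 0 -0.4 0 0 0; 0 0 -0.4 0 0 0; 0 0 -0.4 0 0 0")

```text
t: 3.52
eef_pos: [468.4, -99.4, 324.1]
tcp_rot: [-3.142, 0.0, 1.757]
ft_force: [1.3, 0.1, -4.0]
opening: 0.11
grip_force: 30.0
```

```bash
python3 - <<'E'
from h import *
show(); 
# stand axis 12deg, trough (461.5,208.5); rung z F+50=208 -> TCP z=208+65+57
import math
u=np.array([math.cos(math.radians(12)),math.sin(math.radians(12))]); T=np.array([461.5,208.5])
print(T-70*u)
plan([*(T-70*u),332],102,9)
E
```

```text
3.52 [468.4 -99.4 324.1] [-180.     0.   100.7] [ 1.3  0.1 -4. ] 0.10960946942011278 29.99888688325882
[393.02966795 193.94618164]
0.56 -0.04 -0.01 -0.00 0.00 -0.01; 0.56 -0.03 -0.01 -0.00 0.00 -0.01; 0.56 -0.03 -0.01 -0.00 0.00 -0.01; 0.56 -0.03 -0.01 -0.00 0.00 -0.01; 0.56 -0.03 -0.01 -0.00 0.00 -0.01
0.56 -0.03 -0.01 -0.00 0.00 -0.01; 0.56 -0.03 -0.01 -0.00 0.00 -0.01; 0.56 -0.03 -0.01 -0.00 0.00 -0.01; 0.56 -0.02 -0.01 -0.00 0.00 -0.01
```

Call:
send_rows(series="0.2 -0.01 -0.05 0 0 -0.01; 0.4 -0.03 -0.05 0 0 -0.01; 0.5 -0.03 0 0 0 -0.01; 0.5 -0.03 0 0 0 -0.01; 0.5 -0.03 0 0 0 -0.01")

```text
t: 4.15
eef_pos: [436.0, 24.2, 328.1]
tcp_rot: [-3.14, -0.001, 1.766]
ft_force: [-0.3, -0.1, -4.3]
opening: 0.114
grip_force: 30.0
```

Call:
send_rows(series="0.5 -0.03 0 0 0 -0.01; 0.5 -0.03 0 0 0 -0.01; 0.5 -0.03 0 0 0 -0.01; 0.5 -0.03 0 0 0 -0.02; 0.4 -0.03 0 0 0 -0.02")

```text
t: 4.78
eef_pos: [398.5, 163.4, 328.1]
tcp_rot: [-3.14, -0.0, 1.779]
ft_force: [0.4, 0.5, -3.5]
opening: 0.114
grip_force: 30.0
```

Call:
send_rows(series="0.3 -0.02 0 0 0 -0.01; 0.15 0 0 0 0 0; 0 0 0 0 0 0; 0 0 0 0 0 0")

```text
t: 5.28
eef_pos: [393.0, 187.9, 328.6]
tcp_rot: [-3.141, 0.0, 1.78]
ft_force: [0.1, 0.0, -3.5]
opening: 0.113
grip_force: 30.0
```

```bash
python3 - <<'E'
from h import *
import math
show()
u=np.array([math.cos(math.radians(12)),math.sin(math.radians(12))]); T=np.array([461.5,208.5])
plan([*(T-70*u),334],102,1)
ims=[]
for n,(x,y) in(('scene',(160,170)),('side',(225,160))):
    c=grab(n); ims.append(cv2.resize(c['color'][y:y+240,x:x+160,::-1],None,fx=2.5,fy=2.5,interpolation=cv2.INTER_CUBIC))
cv2.imwrite('pics/b1.png',np.hstack(ims))
for n in('scene','side'):
    c=pickle.load(open(n+'.pkl','rb')); P,u_,v_=cloud(c)
    s=env.state()['eef_pos']; q=P[(abs(P[:,0]-s[0])<50)&(abs(P[:,1]-s[1])<50)&(P[:,2]>60)&(P[:,2]<190)]
    for lo in range(90,190,10):
        r=q[(q[:,2]>=lo)&(q[:,2]<lo+10)]
        if len(r): print(n,lo,r.min(0).round(),r.max(0).round(),len(r))
E
```

```text
5.28 [393.  187.9 328.6] [-1.7998e+02  1.0000e-02  1.0198e+02] [ 0.1  0.  -3.5] 0.1133639969572033 29.998795688152313
0.10 0.02 -0.09 -0.00 0.00 -0.00
scene 90 [358. 154.  90.] [427. 223. 100.] 394
scene 100 [356. 153. 100.] [428. 224. 110.] 378
scene 110 [355. 152. 110.] [429. 225. 120.] 404
scene 120 [353. 146. 120.] [432. 227. 130.] 422
scene 130 [352. 150. 130.] [431. 228. 140.] 227
scene 140 [382. 154. 140.] [401. 224. 149.] 35
scene 150 [381. 151. 150.] [402. 224. 160.] 41
scene 160 [382. 152. 160.] [401. 224. 170.] 37
scene 170 [383. 152. 170.] [402. 225. 180.] 39
scene 180 [383. 151. 180.] [402. 224. 190.] 40
side 90 [359. 152.  90.] [425. 222. 100.] 324
side 100 [358. 150. 100.] [427. 223. 110.] 292
side 110 [357. 149. 110.] [429. 224. 120.] 323
side 120 [357. 149. 120.] [430. 225. 130.] 326
side 130 [354. 147. 130.] [433. 227. 140.] 247
side 140 [384. 153. 140.] [402. 224. 150.] 27
side 150 [384. 151. 151.] [400. 223. 160.] 29
side 160 [384. 152. 160.] [400. 223. 170.] 19
side 170 [384. 153. 171.] [400. 223. 179.] 17
side 180 [385. 152. 180.] [399. 223. 189.] 16
```

View pics/b1.png

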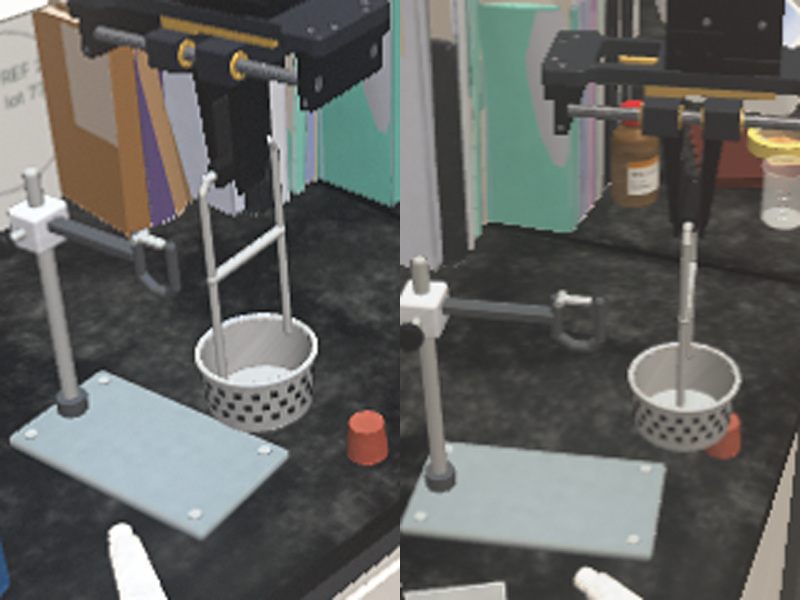

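The left view shows the basket upright beside the hook with the rung at about (247,255). The side view confirms it hangs level, with the hook at (580,322). Now to refine the hook's axis before threading.

```bash
python3 - <<'E'
from h import *
import math
np.set_printoptions(suppress=True,precision=1)
u=np.array([math.cos(math.radians(12)),math.sin(math.radians(12))]);w=np.array([-u[1],u[0]]); T=np.array([461.5,208.5])
for n in('scene','side'):
    c=pickle.load(open(n+'.pkl','rb')); P,a,b=cloud(c); 
    L=np.c_[(P[:,:2]-T)@u,(P[:,:2]-T)@w,P[:,2]]
    m=lambda x0,x1,y0,y1,z0,z1:L[(L[:,0]>x0)&(L[:,0]<x1)&(L[:,1]>y0)&(L[:,1]<y1)&(L[:,2]>z0)&(L[:,2]<z1)]
    q=m(-27,25,-20,20,145,186); print(n,'hook x',np.percentile(q[:,0],[0,2,98,100]),'y',np.percentile(q[:,1],[2,98]))
    q=m(-27,-8,-20,20,165,186);print(' tip x',np.percentile(q[:,0],[2,50,98]),'y',np.percentile(q[:,1],[2,50,98]), m(-27,-8,-20,20,165,210)[:,2].max())
    for lo in(25,45,65):
        q=m(lo,lo+20,-20,20,165,200); t=q[q[:,2]>np.percentile(q[:,2],95)-2.5]; print(' arm top',lo,t.mean(0),np.percentile(t[:,1],[2,98]))
    q=m(95,125,-20,20,30,140);print(' rod x',np.percentile(q[:,0],[2,98]),'y',np.percentile(q[:,1],[2,98]))
    q=m(-90,140,-70,70,6.5,13); print(' plate x',np.percentile(q[:,0],[.5,99.5]),'y',np.percentile(q[:,1],[.5,99.5]),cv2.minAreaRect(q[:,:2].astype(np.float32)))
E
```

```text
scene hook x [-17.8 -16.4  23.6  25. ] y [-3.2  5.1]
 tip x [-16.8 -14.   -9.6] y [-3.8  2.3  4.1] 195.335372213383
 arm top 25 [ 35.5   0.5 180.8] [-5.2  5.4]
 arm top 45 [ 55.5  -0.4 180.5] [-6.3  5.4]
 arm top 65 [ 75.8  -0.2 180.6] [-5.8  5.3]
 rod x [105.1 115.3] y [-6.   4.3]
 plate x [-56.3 129.7] y [-48.7  49.7] ((37.30848693847656, -0.261810302734375), (101.39020538330078, 190.4327392578125), 89.25521087646484)
side hook x [-15.4 -15.1  23.7  24.9] y [-3.5  3.8]
 tip x [-15.4 -12.1  -8.3] y [-1.8  1.   3.4] 195.96707593287394
 arm top 25 [ 34.8  -1.2 181.7] [-8.6  4.8]
 arm top 45 [ 54.7  -1.6 181.5] [-8.2  5.1]
 arm top 65 [ 74.4  -1.6 181.6] [-7.8  4. ]
 rod x [106.7 117.9] y [-4.5  3.9]
 plate x [-55.7 131. ] y [-51.4  48.7] ((38.132904052734375, -1.9904060363769531), (103.70664978027344, 189.36021423339844), 89.64091491699219)
```

Call:
send_rows(series="0.09 0.05 -0.14 0 0 0; 0 0.1 0 0 0 0; 0 0.2 0 0 0 0; 0 0.2 0 0 0 0; 0 0.2 0 0 0 0")

```text
t: 6.0
eef_pos: [436.9, 203.0, 336.9]
tcp_rot: [-3.141, 0.0, 1.78]
ft_force: [0.6, 0.5, -4.0]
opening: 0.113
grip_force: 30.0
```

Call:
send_rows(series="0 0.2 0 0 0 0; 0 0.15 0 0 0 0; 0 0.08 0 0 0 0; 0 0 0 0 0 0; 0 0 0 0 0 0")

```text
t: 6.62
eef_pos: [460.8, 208.2, 337.2]
tcp_rot: [-3.141, 0.0, 1.78]
ft_force: [-0.4, 1.4, -3.6]
opening: 0.117
grip_force: 30.0
```

```bash
python3 - <<'E'
from h import *
show(); plan([461.6,207.8,337],102,1)
ims=[]
for n,(x,y) in(('scene',(160,170)),('side',(225,160))):
    c=grab(n); ims.append(cv2.resize(c['color'][y:y+150,x:x+100,::-1],None,fx=4,fy=4,interpolation=cv2.INTER_CUBIC))
cv2.imwrite('pics/b2.png',np.hstack(ims))
E
```

```text
6.62 [460.8 208.2 337.2] [-1.7999e+02  1.0000e-02  1.0200e+02] [-0.4  1.4 -3.6] 0.11685414702008504 29.998655319213867
-0.01 0.01 0.00 -0.00 0.00 0.00
```

View pics/b2.png

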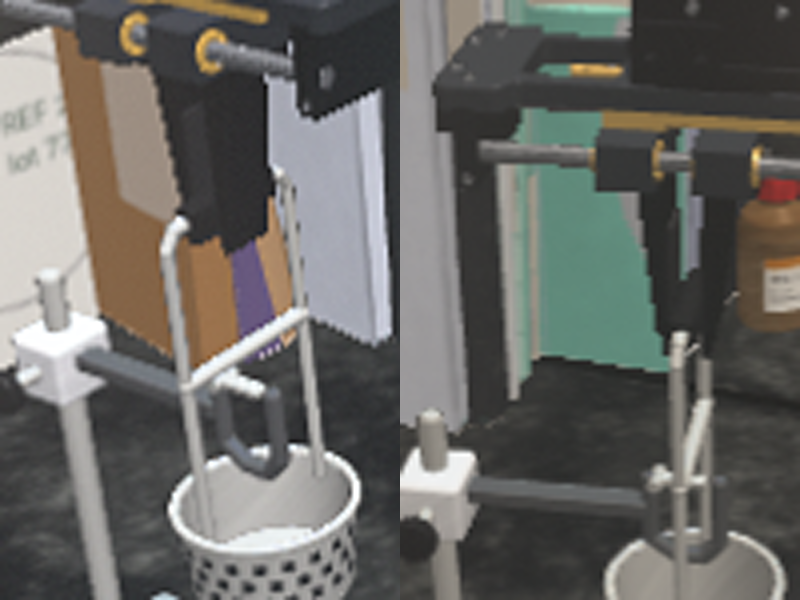

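The hook is threaded: the rung lies above the throat, at (245,352) in the scene crop and (690,440) in the side crop, with the rim below the hook. I'll lower it slowly.

Call:
send_rows(series="0 0.01 0.1 0 0 0; 0 0 0.1 0 0 0; 0 0 0.1 0 0 0; 0 0 0.05 0 0 0")

```text
t: 7.22
eef_pos: [462.0, 208.4, 316.3]
tcp_rot: [3.141, 0.0, 1.78]
ft_force: [1.0, -0.3, 4.5]
opening: 0.114
grip_force: 30.0
```

Call:
send_rows(series="0 0 0.07 0 0 0; 0 0 0.07 0 0 0; 0 0 0.07 0 0 0; 0 0 0 0 0 0")

```text
t: 7.72
eef_pos: [461.4, 208.3, 302.7]
tcp_rot: [-3.14, 0.0, 1.78]
ft_force: [-1.0, -0.3, -4.2]
opening: 0.112
grip_force: 30.0
```

Call:
send_rows(series="0 0 0.05 0 0 0; 0 0 0.05 0 0 0; 0 0 0.05 0 0 0; 0 0 0 0 0 0")

```text
t: 8.22
eef_pos: [461.6, 208.3, 294.3]
tcp_rot: [-3.141, 0.0, 1.78]
ft_force: [0.5, 0.8, -3.2]
opening: 0.113
grip_force: 30.0
```

```bash
python3 - <<'E'
from h import *
show()
ims=[]
for n,(x,y) in(('scene',(180,200)),('side',(265,200))):
    c=grab(n); ims.append(cv2.resize(c['color'][y:y+120,x:x+80,::-1],None,fx=5,fy=5,interpolation=cv2.INTER_CUBIC))
cv2.imwrite('pics/b3.png',np.hstack(ims))
E
```

```text
8.22 [461.6 208.3 294.3] [-1.7997e+02  1.0000e-02  1.0199e+02] [ 0.5  0.8 -3.2] 0.11345691115904799 29.998807311058044
```

View pics/b3.png

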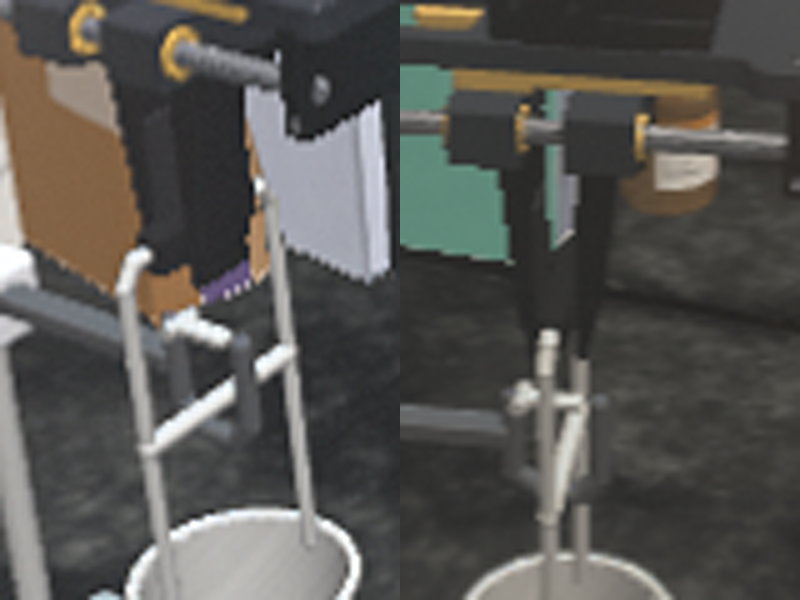

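The rung is inside the hook at (220,400) and the catch is shut above it at (200,328). I'll lower it the last few millimetres until it touches the floor.

Call:
send_rows(series="0 0 0.03 0 0 0; 0 0 0.03 0 0 0; 0 0 0 0 0 0")

```text
t: 8.7
eef_pos: [461.6, 208.4, 290.9]
tcp_rot: [-3.141, 0.0, 1.78]
ft_force: [-0.3, -0.3, -3.7]
opening: 0.114
grip_force: 30.0
```

Call:
send_rows(series="0 0 0.02 0 0 0; 0 0 0.02 0 0 0; 0 0 0 0 0 0")

```text
t: 9.07
eef_pos: [461.7, 208.4, 288.5]
tcp_rot: [-3.141, 0.0, 1.78]
ft_force: [-0.1, 0.0, -3.6]
opening: 0.115
grip_force: 30.0
```

Call:
send_rows(series="0 0 0.02 0 0 0; 0 0 0 0 0 0")

```text
t: 9.32
eef_pos: [461.7, 208.4, 287.4]
tcp_rot: [3.142, 0.0, 1.78]
ft_force: [0.4, 0.6, -3.5]
opening: 0.113
grip_force: 30.0
```

Call:
send_rows(series="0 0 0.02 0 0 0; 0 0 0 0 0 0")

```text
t: 9.57
eef_pos: [461.9, 208.4, 286.8]
tcp_rot: [3.14, -0.0, 1.78]
ft_force: [-0.8, -1.5, 4.7]
opening: 0.114
grip_force: 30.0
```

Contact, with about 8 N on the trough floor. I'll release gently and retreat straight up.

Call:
send_rows(series="0 0 -0.01 0 0 0; 0 0 0 0 0 0")

```text
t: 9.82
eef_pos: [461.8, 208.4, 286.9]
tcp_rot: [3.141, 0.0, 1.78]
ft_force: [-0.3, 0.1, 2.7]
opening: 0.112
grip_force: 30.0
```

Call:
send_rows(series="0 0 0 0 0 0; 0 0 0 0 0 0; 0 0 0 0 0 0; 0 0 0 0 0 0; 0 0 0 0 0 0", fingers=0.5)

```text
t: 10.45
eef_pos: [461.7, 208.4, 286.8]
tcp_rot: [-3.142, 0.0, 1.78]
ft_force: [-0.4, 0.3, 0.6]
opening: 0.495
grip_force: 0.0
```

Call:
send_rows(series="0 0 -0.2 0 0 0; 0 0 -0.4 0 0 0; 0 0 -0.5 0 0 0; 0 0 -0.5 0 0 0; 0 0 -0.4 0 0 0")

```text
t: 11.08
eef_pos: [461.5, 208.3, 408.9]
tcp_rot: [3.14, -0.0, 1.78]
ft_force: [0.2, 0.4, -0.1]
opening: 0.498
grip_force: 0.0
```

Call:
send_rows(series="0 0 0 0 0 0; 0 0 0 0 0 0; 0 0 0 0 0 0; 0 0 0 0 0 0; 0 0 0 0 0 0")

```text
t: 11.7
eef_pos: [461.7, 208.3, 406.5]
tcp_rot: [-3.141, 0.0, 1.78]
ft_force: [-1.3, -0.3, -0.1]
opening: 0.501
grip_force: 0.0
```

```bash
python3 - <<'E'
from h import *
show()
ims=[]
pr=None
for k in range(2):
  for n,(x,y) in(('scene',(160,190)),('side',(245,190))):
    c=grab(n)
    if k: ims.append(cv2.resize(c['color'][y:y+150,x:x+100,::-1],None,fx=4,fy=4,interpolation=cv2.INTER_CUBIC))
    P,_,_=cloud(c); T=np.array([463.6,208.2])
    d=P[:,:2]-T; r=np.hypot(*d.T)
    rim=P[(r<55)&(P[:,2]>70)&(P[:,2]<105)]; g=P[(r<50)&(P[:,2]>205)&(P[:,2]<240)]
    print(n,cv2.minEnclosingCircle(rim[:,:2].astype(np.float32)),'grip',(g.min(0)+g.max(0))/2)
cv2.imwrite('pics/b4.png',np.hstack(ims))
E
```

```text
11.7 [461.7 208.3 406.5] [-1.7997e+02  1.0000e-02  1.0199e+02] [-1.3 -0.3 -0.1] 0.5006640778822483 0.0
scene ((462.46307373046875, 209.8369903564453), 42.26340866088867) grip [460.65962831 208.96703687 219.27676712]
side ((460.8789978027344, 207.15377807617188), 40.1995849609375) grip [462.28133958 207.912617   219.66740816]
scene ((460.63482666015625, 208.4972381591797), 40.701805114746094) grip [461.13019703 209.11359228 219.15354379]
side ((461.26348876953125, 208.16810607910156), 40.46071243286133) grip [462.24229088 208.70763036 219.63208063]
```

View pics/b4.png

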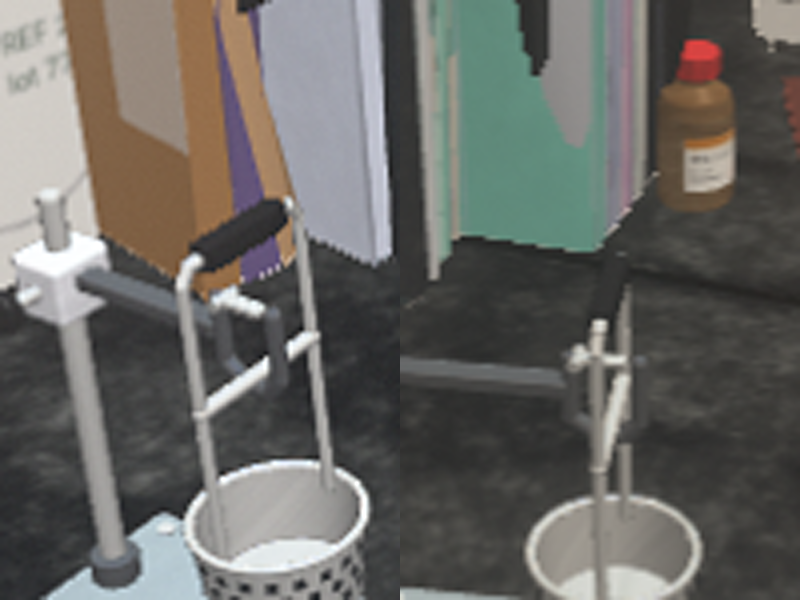

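The basket hangs level, with the rung in the hook at (255,385), the catch shut above it at (240,300), and the gripper clear. I'll let it settle a moment and hand in.

Call:
send_rows(series="0 0 0 0 0 0; 0 0 0 0 0 0; 0 0 0 0 0 0; 0 0 0 0 0 0; 0 0 0 0 0 0")

```text
t: 12.52
eef_pos: [461.7, 208.4, 406.8]
tcp_rot: [3.142, 0.0, 1.78]
ft_force: [-0.4, -0.2, -0.3]
opening: 0.5
grip_force: 0.0
```

Call:
send_rows(series="0 0 0 0 0 0; 0 0 0 0 0 0; 0 0 0 0 0 0; 0 0 0 0 0 0; 0 0 0 0 0 0")

```text
t: 13.15
eef_pos: [461.7, 208.4, 406.8]
tcp_rot: [3.142, 0.0, 1.78]
ft_force: [0.9, 0.0, 0.8]
opening: 0.499
grip_force: 0.0
```

```bash
python3 -c "
from cell import env
print(env.job_done())"
```

```text
the job is handed in; nothing more can be done
None
```

The basket hangs level in the hook with the catch shut above the rung and the gripper clear; I handed the job in at about 13 s, and no verdict was returned.

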